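# Hold the wide clip open over the order card

## Robot

A 7-joint arm with a two-finger parallel gripper is mounted at the origin on a cart in front of the work surface, level with it; the furniture and walls round the work are solid. World frame = base frame: x ahead of the robot, y to its left, z up, the work surface at z = 0. Lengths are in m, angles in rad, forces in N, time in s.
With the tool pointing down it reaches from about 0.425 to 0.925 m from the base axis. Payload 6.8 kg.
Tool frame: the origin (TCP) lies at the very end of the fingers, on their centre line; the grasp point (between the pads) lies r.grip_depth behind it (r.grip_depth is the distance from the TCP to the grasp point, in m); z points along the fingers, x is the direction in which the jaws open and shut, and the axes are right-handed (so a half turn about z gives the same grasp; the last joint's range is limited). The gripper opens to 85 mm and grips with 20 to 120 N. Pads are 22 mm wide; open, the fingers measure 114 mm over their backs; the gripper's body (76 mm by 85 mm) begins 54 mm behind the grasp point. The pads swing forward as they close: fully open they stand 13 mm farther back than shut.
Start: joints at [-1.294, 0.477, 0.022, 1.555, -0.011, 1.109, -0.083], TCP at [0.253, 0.626, 0.231] pointing down, gripper open.
Joint ranges: [-2.96, 2.96], [-0.34, 2.1], [-1.41, 1.46], [0.24, 2.44], [-1.37, 4.51], [0.17, 1.92], [-2.96, 2.96]. Speed limits (rad/s): [2.39, 2.39, 3.14, 3.14, 3.14, 3.14, 3.14].

## Interface

Orientations are given as a rotation vector (axis times angle).
In Python, from bench import readout, grab_frame, workorder, r gives the robot as it stands.
- The arm moves only by the shell command python3 -m handwheel 'ROWS' [FORCE]. ROWS is text: rows parted by semicolons, each of 7 numbers parted by spaces: the shift along the tool's x, y, z in mm, then the turn, a rotation vector about the tool's x, y, z in degrees, then the finger opening in mm, from 0 to 85.4. A call has 1 to 12 rows; each row is the pose to reach, as a shift and turn from the pose commanded when the call began, along the tool's axes at that moment; what a row does not reach only later rows make up. A row lasts 1/8 s, in which the tool goes at most 62.5 mm and 10.7 degrees, less where a joint would pass 70% of its speed; a pose out of reach is approached as far as the arm can. A call with a gripper value outside its range is refused whole. The fingers move at their own pace and stop on an object; FORCE is the grip in N (left out, the last holds). Time passes only in rows, so rows that repeat a pose let the fingers close. It gives the time, the measured TCP pose, the force and the opening at its end, in the units of the state.
- readout.get_obs(): the state, without advancing time (a new reading comes with each control period).
- grab_frame(name): name is "scene" or "side" or "wrist"; returns a dict with "pixels" (480x640x3 uint8, red, green, blue), "fx", "fy", "cx", "cy" (pixels), "D" ([k1, k2, p1, p2, k3] as OpenCV has them; the pictures are not rectified), "rvec" (rotation vector, rad) and "tvec" (3), from world to camera coordinates, as OpenCV has them. Camera axes: x right, y down, z forward; pixel columns grow to the right and rows downward; lengths in m; the calibration is good to about 2 mm. A picture is of the moment at which its call begins. There is no depth.
- workorder.hand_in(): hands the job in, once; it reports no verdict.
The state is a dict: "clock": time; "joints": joint angles; "qvel": joint speeds; "tau": joint torques, N m; "tcp_pos": TCP position; "orientation": TCP orientation; "contact_force": force on the tool from outside, world axes, zero at the start; "moment": the same for the moment, N m; "grip_width": finger opening in m.
Only numpy, scipy, OpenCV 4.12 (cv2) and the standard library are available. Lean on these libraries where they do the work, as an engineer would, in place of code of your own. Each camera call takes 0.05 s, during which the arm holds its last target.

## Task

Squeeze the wider of the two spring clips open, lift it off its rail, and bring it down over the middle of the order card's top edge with the jaws wide open, one on each side of the card, square to it and with the edge about half-way up into the mouth. Stay there, still holding the clip squeezed open and not touching the card, because I want to tuck a slip in before it closes: your program finishes while holding. Leave the narrow clip, the card stand and the other things where they are.

Things in the scene. Friction and masses are not known exactly. Their poses are not given: they have to be found in the camera images.
- wide_clip: wide sheet-steel spring clip, 48 mm wide (y), 90 mm tall, 60 g, parked upright on the rail's strip, jaws down. Two mirror-image levers turn on a coil pivot 46 mm above the jaw tips. The flat handles above it form a V, 39 mm over its top when parked; squeezing them together along x opens the jaws. Origin between the jaw tips, z up. It may have either place on the rail.
- wide_clip_grip (a point): where to squeeze the wide clip: midway between its handles, 70 mm above the jaw tips, 20 mm below the handle ends. x: the squeezing direction, across the strip; y: along the strip; z up. Squeezed to their stop (about 9 N on each handle) the handles stand parallel, 18 mm over their outer faces.
- wide_clip_mouth (a point): middle of the wide clip's mouth, in its middle plane, 22 mm above its jaw tips when parked; the pivot coil closes the mouth 41 mm above the tips. Axes as wide_clip_grip. Fully open, the jaws are 25 mm apart at the tips, 20 mm at 12 mm above them and 26 mm at this point.
- wide_clip_jaw (a joint): how far each lever of the wide clip is turned open, rad: 0 parked with its jaws on the 4 mm strip, about -0.04 fully shut on nothing, 0.24 fully open at its stop. Both levers turn alike; a spring always pulls it shut.
- narrow_clip: the other spring clip, same shape and height but only 24 mm wide, parked on the same strip about 100 mm from the wide one; stays there. Origin between its jaw tips.
- card_edge (a point): middle of the top edge of the order card, a plain stiff pale card 130 mm wide and 3 mm thick, upright in a wooden foot 70 x 150 x 18 mm; the edge is 135 mm above the worktop and the card shows 105 mm above its foot. x: square to the card's face, y: along the edge, z up. The card faces the robot within 0.5 rad.
- card_stand: the loose stand (0.6 kg) with the order card; origin under the middle of its foot, axes as card_edge.
- rail_top (a point): middle of the top edge of the parking rail's upright steel strip (4 mm thick, 200 mm long, top 90 mm above the worktop); x across the strip, y along it. Parked jaw tips are 22 mm below this edge, so an opened clip is off the strip once raised 25 mm.
- clip_rail: the parking rail: a fixed wooden foot 64 x 230 x 16 mm that carries the strip; origin under its middle. Note: on the right (y below about 0.13) a wall cabinet overhangs the worktop from about 0.55 m ahead of the robot, 0.48 m up: swing the arm drawn in, clear of it.
- timer: a kitchen timer with a knob, 69 x 69 x 42 mm, a bystander behind the work; origin under its middle.
- pad: a dark wire-bound order pad lying flat, 154 x 105 x 14 mm, a bystander behind the work on the left; origin under its middle.
- mug: a two-tone mug 87 x 117 x 91 mm, a bystander behind on the right; origin under its middle.

How it is judged:
On the way:
1. the wide clip is off its rail in the fingers (z of wide_clip_mouth in the frame of rail_top above 0.025 m and contact force between the fingers and wide_clip above 2 N and contact force between wide_clip and clip_rail below 0.2 N), for 0.2 s.
At the end, for the whole second after the job is handed in: the fingers hold the wide clip still and open (each lever over 0.18 rad), mouth point within 6 mm of the card's plane, 20 mm of its middle, 10 mm of its edge height, upright within 0.15 and square within 0.17 rad; clip and fingers off the card stand, clip off the rail (x of wide_clip_mouth in the frame of card_edge between -0.006 and 0.006 m and y of wide_clip_mouth in the frame of card_edge between -0.02 and 0.02 m and z of wide_clip_mouth in the frame of card_edge between -0.01 and 0.01 m and angle between the x axis of wide_clip_mouth and the x axis of card_edge, either way round below 0.17 rad and angle between wide_clip_mouth's own z axis and vertical below 0.15 rad and value of joint wide_clip_jaw above 0.18 rad and contact force between the fingers and wide_clip above 3 N and contact force between each of wide_clip, the fingers and card_stand below 0.2 N and contact force between wide_clip and clip_rail below 0.2 N and linear speed of wide_clip below 0.02 m/s); the arm keeps its last pose, push and grip.
It fails at once if the card is struck or pinched by the clip (over 3 N) (contact force between wide_clip and card_stand above 3 N).
It fails at once if the card stand is moved more than 15 mm (distance of card_stand from where it was at the start of the episode above 0.015 m).
It fails at once if the narrow clip is moved more than 15 mm (distance of narrow_clip from where it was at the start of the episode above 0.015 m).
It fails at once if a bystander is moved more than 25 mm (distance of any of timer, pad, mug from where it was at the start of the episode above 0.025 m).
It also fails if it takes over 40 s, if anything falls off the work surface, if the arm or the gripper's body presses on something with over 40 N, if the wrist force passes 120 N, or if a joint passes its speed limit or range.

## Working session

There is one attempt and no reset: what is moved stays moved. The work goes in short steps, Python scripts to look and compute and a shell command to move; the robot and the scene stay as the last step left them, time stands still between calls to the robot, and variables do not carry over. Pictures are saved under pics/ and viewed, and the job is handed in when it is done.

```bash
ls; mkdir -p pics; python3 - <<'E'
from bench import readout, grab_frame, workorder, r
import cv2, numpy as np
print(readout.get_obs()); print(r.grip_depth)
for n in ["scene","side","wrist"]:
    f=grab_frame(n); cv2.imwrite(f"pics/{n}0.png",f["pixels"][:,:,::-1])
    print(n,{k:v for k,v in f.items() if k!="pixels"})
E
```

```text
pics
{'clock': 0.0, 'joints': array([-1.29410552,  0.47782967,  0.02233095,  1.55642944, -0.01151476,
        1.10929675, -0.08310222]), 'qvel': array([ 1.71311657e-03,  3.68804326e-05, -8.47868507e-04, -6.81995947e-04,
        1.18455719e-03,  5.55413667e-04, -3.29608651e-03]), 'tau': array([ 1.87132387e-04, -5.96462417e+01,  1.60759930e+00, -2.81197375e+01,
        1.24140125e-02,  9.21385858e-03,  1.19085780e-05]), 'tcp_pos': array([0.25315683, 0.62510058, 0.23031501]), 'orientation': array([ 2.60426670e+00,  1.75508949e+00, -2.27939759e-03]), 'contact_force': array([-0.06862414,  0.37331365,  0.27061988]), 'moment': array([ 0.02444501, -0.03636789, -0.028828  ]), 'grip_width': 0.08580954766456379}
0.0187
scene {'fx': 471.69433235971354, 'fy': 471.69433235971354, 'cx': 316.5029973223186, 'cy': 234.9334912156817, 'D': array([-0.12319684,  0.        ,  0.        ,  0.        ,  0.        ]), 'rvec': array([ 2.22182469, -0.59431292,  0.27424398]), 'tvec': array([-0.49564393,  0.30183098,  0.83672349])}
side {'fx': 538.5785112021061, 'fy': 538.5785112021061, 'cx': 316.7943200688948, 'cy': 240.61608880902284, 'D': array([-0.08344393,  0.        ,  0.        ,  0.        ,  0.        ]), 'rvec': array([ 2.13605269, -1.21492813,  0.48129013]), 'tvec': array([-0.24713325,  0.46911156,  0.7381384 ])}
wrist {'fx': 351.59601642691524, 'fy': 351.59601642691524, 'cx': 325.2402022704611, 'cy': 240.25877351773556, 'D': array([-0.04722492,  0.        ,  0.        ,  0.        ,  0.        ]), 'rvec': array([-2.39202208, -1.61445273, -0.23825233]), 'tvec': array([-0.675005  , -0.03783314,  0.37927746])}
```

View pics/scene0.png

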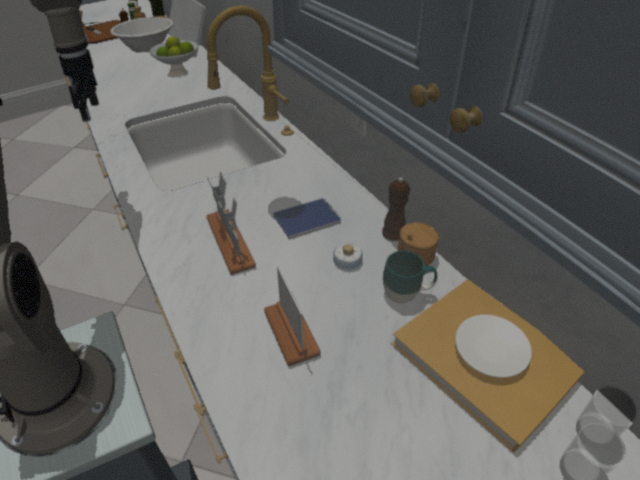

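View pics/side0.png

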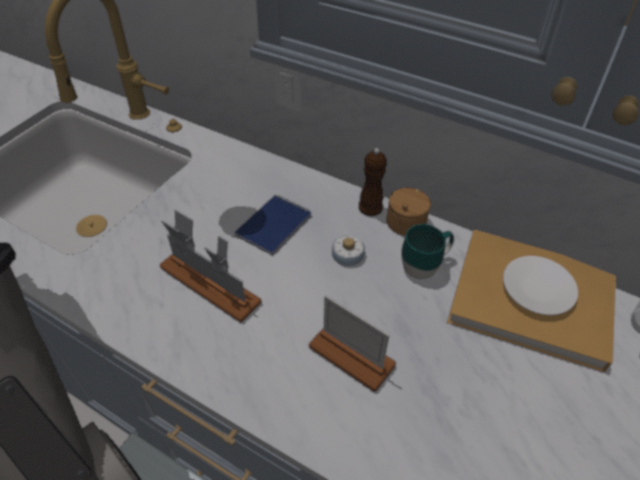

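View pics/wrist0.png

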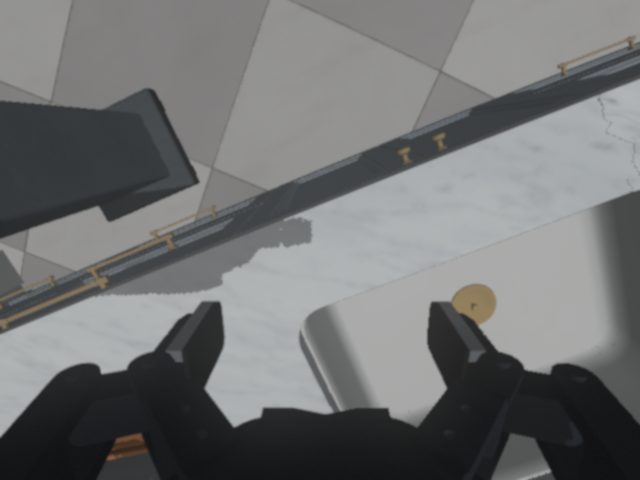

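The scene view shows the rail at about (230,235) with both clips, the stand at about (292,325), the timer at (348,256), the pad at (307,217) and the mug at (405,273). In the side view the rail is at about (210,280) and the card at (355,330). I'll zoom in next.

```bash
cat > h.py <<'E'
from bench import readout, grab_frame, workorder, r
import cv2, numpy as np
from scipy.spatial.transform import Rotation as R
class Cam:
    def __init__(s,n):
        f=s.f=grab_frame(n); s.im=f["pixels"][:,:,::-1].copy()
        s.K=np.array([[f["fx"],0,f["cx"]],[0,f["fy"],f["cy"]],[0,0,1]]); s.D=np.array(f["D"])
        s.rv=np.array(f["rvec"],float); s.tv=np.array(f["tvec"],float)
        s.Rm=cv2.Rodrigues(s.rv)[0]; s.c=-s.Rm.T@s.tv
    def ray(s,uv):
        p=cv2.undistortPoints(np.array(uv,float).reshape(-1,1,2),s.K,s.D).reshape(-1,2)
        d=np.c_[p,np.ones(len(p))]@s.Rm; return d/np.linalg.norm(d,axis=1)[:,None]
    def onz(s,uv,z):
        d=s.ray(uv); return s.c+d*((z-s.c[2])/d[:,2])[:,None]
    def onplane(s,uv,p0,n):
        d=s.ray(uv); n=np.array(n); return s.c+d*(((np.array(p0)-s.c)@n)/(d@n))[:,None]
    def proj(s,P):
        return cv2.projectPoints(np.array(P,float).reshape(-1,1,3),s.rv,s.tv,s.K,s.D)[0].reshape(-1,2)
def crop(cam,x0,y0,w,h,k,name):
    cv2.imwrite(name,cv2.resize(cam.im[y0:y0+h,x0:x0+w],None,fx=k,fy=k,interpolation=cv2.INTER_CUBIC))
def tri(c1,u1,c2,u2):
    d1=c1.ray(u1)[0];d2=c2.ray(u2)[0]
    A=np.c_[d1,-d2]; t=np.linalg.lstsq(A,c2.c-c1.c,rcond=None)[0]
    p,q=c1.c+d1*t[0],c2.c+d2*t[1]
    return (p+q)/2,np.linalg.norm(p-q)
E
python3 - <<'E'
from h import *
a=Cam("scene");b=Cam("side")
crop(a,190,160,100,120,5,"pics/sc_rail.png");crop(b,145,195,130,130,4.6,"pics/sd_rail.png")
crop(a,250,255,90,120,5,"pics/sc_card.png");crop(b,295,290,120,110,5,"pics/sd_card.png")
E
```

```text
(no output)
```

View pics/sc_rail.png

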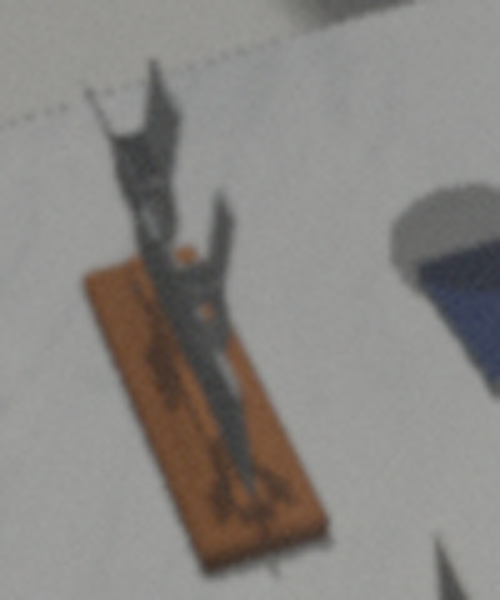

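View pics/sd_rail.png

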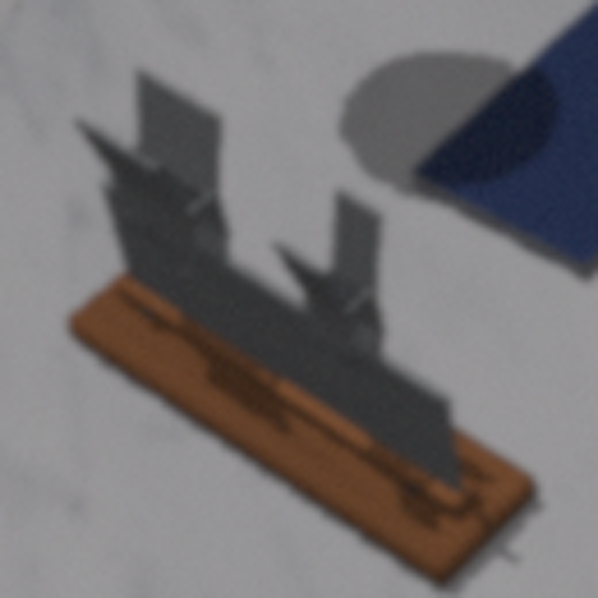

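View pics/sc_card.png

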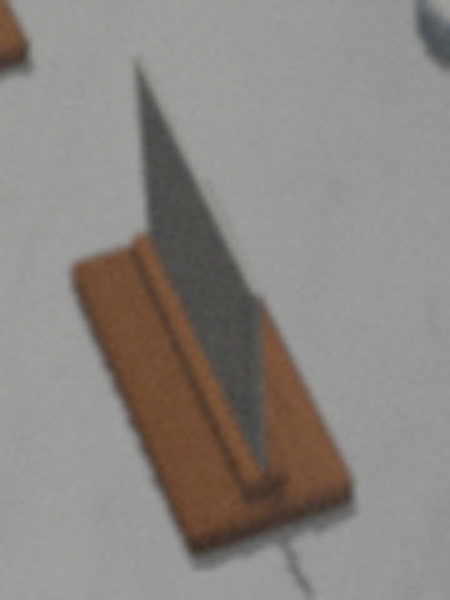

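View pics/sd_card.png

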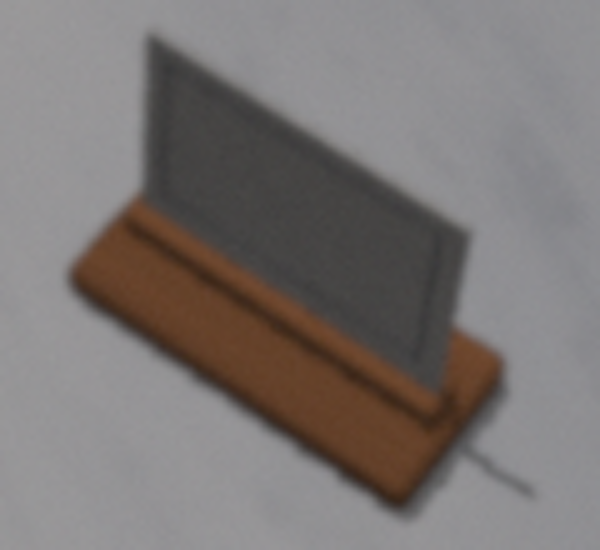

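The wide clip has the far-left place. In the scene crop its handles are at about (210-225,175), and the narrow one's are at (235,200). I'll measure the strip ends and card corners in both views.

```bash
python3 - <<'E'
from h import *
np.set_printoptions(precision=4,suppress=True)
a=Cam("scene");b=Cam("side")
def S(c,x0,y0,k,pts): return [((x+.5)/k-.5+x0,(y+.5)/k-.5+y0) for x,y in pts]
sr=S(b,145,195,4.6,[(105,188),(448,400)]); P=b.onz(sr,.09); d=P[1]-P[0]
print("strip side",P,np.linalg.norm(d),np.arctan2(d[0],-d[1]))
for nm,c,pts in [("side",b,S(b,295,290,5,[(150,36),(468,235)])),("scene",a,S(a,250,255,5,[(137,60),(260,298)]))]:
    Q=c.onz(pts,.135);d=Q[1]-Q[0];print("card",nm,Q,Q.mean(0),np.linalg.norm(d),np.arctan2(d[0],-d[1]))
for i in (0,1):
    print(tri(a,S(a,250,255,5,[(137,60),(260,298)])[i],b,S(b,295,290,5,[(150,36),(468,235)])[i]))
# feet
for nm,c in (("scene",a),("side",b)):
    hsv=cv2.cvtColor(c.im,cv2.COLOR_BGR2HSV)
    m=cv2.inRange(hsv,(3,110,50),(16,255,255))
    for ct in cv2.findContours(m,cv2.RETR_EXTERNAL,cv2.CHAIN_APPROX_NONE)[0]:
        if cv2.contourArea(ct)>250:
            ap=cv2.approxPolyDP(ct,2.5,True).reshape(-1,2); print(nm,cv2.contourArea(ct),ap.tolist())
E
```

```text
strip side [[0.4641 0.3301 0.09  ]
 [0.4465 0.1358 0.09  ]] 0.19504340271599568 -0.09008935171510954
card side [[ 0.4648 -0.0265  0.135 ]
 [ 0.4486 -0.1522  0.135 ]] [ 0.4567 -0.0893  0.135 ] 0.12673543821213676 -0.12790844964117556
card scene [[ 0.4693 -0.0253  0.135 ]
 [ 0.4539 -0.1526  0.135 ]] [ 0.4616 -0.0889  0.135 ] 0.1281410210425641 -0.12055731390479121
(array([ 0.4685, -0.0246,  0.1325]), np.float64(0.0036738391218474682))
(array([ 0.4539, -0.1504,  0.1301]), np.float64(0.0038729048613632857))
scene 250.5 [[303, 321], [306, 356], [315, 354], [318, 349]]
scene 942.5 [[278, 303], [266, 308], [266, 313], [286, 359], [291, 363], [304, 356], [297, 353], [302, 350]]
scene 688.0 [[400, 230], [405, 243], [419, 246], [426, 255], [424, 251], [428, 250], [432, 256], [427, 248], [433, 247], [431, 250], [433, 247], [427, 240], [434, 239], [436, 243], [435, 230], [431, 231], [429, 226], [419, 223], [409, 224]]
scene 749.0 [[209, 215], [230, 270], [253, 264], [237, 229], [241, 252], [248, 257], [244, 259], [241, 256], [240, 261], [235, 252], [237, 261], [232, 262], [233, 247], [226, 232], [223, 231], [226, 240], [218, 231], [221, 227], [218, 213]]
scene 331.5 [[120, 21], [90, 26], [100, 30], [101, 35], [83, 26], [88, 40], [94, 42], [113, 37], [109, 29]]
side 1727.0 [[310, 344], [373, 389], [393, 366], [393, 361], [386, 357], [381, 369], [323, 331]]
side 1724.5 [[161, 264], [240, 320], [259, 302], [245, 290], [246, 300], [243, 302], [172, 255]]
side 1302.5 [[420, 191], [406, 188], [392, 194], [388, 219], [395, 230], [404, 233], [407, 226], [425, 220], [429, 200]]
```

```bash
cat >> h.py <<'E'
np.set_printoptions(precision=4,suppress=True)
def S(x0,y0,k,pts): return [((x+.5)/k-.5+x0,(y+.5)/k-.5+y0) for x,y in pts]
def down(yaw):  # tool z down, tool x at world angle yaw
    c,s=np.cos(yaw),np.sin(yaw); return R.from_matrix(np.array([[c,s,0],[s,-c,0],[0,0,-1]]))
def pose():
    o=readout.get_obs(); return o,np.array(o["tcp_pos"]),R.from_rotvec(o["orientation"])
def togo(p,yaw,base=None):
    o,p0,R0=pose()
    if base: p0,R0=np.array(base[0]),R.from_rotvec(base[1])
    print("shift mm",R0.inv().apply(np.array(p)-p0)*1e3,"turn deg",np.degrees((R0.inv()*down(yaw)).as_rotvec()))
E
python3 - <<'E'
from h import *
a=Cam("scene");b=Cam("side");w=Cam("wrist")
o,p,Rt=pose(); print("cam in tool",Rt.inv().apply(w.c-p),"axes",Rt.inv().apply(w.Rm))
print("backhandle",b.onz(S(145,195,4.6,[(140,72),(220,120)]),.158),"front",b.onz(S(145,195,4.6,[(78,122)]),.158))
print("narrow back",b.onz(S(145,195,4.6,[(342,190),(381,214)]),.158))
print("scene wide tips",a.onz(S(190,160,5,[(88,90),(153,62)]),.158))
print("scene: wide/back right, narrow back",a.onz(S(190,160,5,[(182,110),(218,193),(235,222)]),.158))
togo([.459,.285,.30],-.09)
E
```

```text
cam in tool [ 0.0009 -0.0751 -0.1422] axes [[ 1.     -0.0011  0.0003]
 [ 0.0011  0.9566 -0.2913]
 [ 0.0001  0.2913  0.9566]]
backhandle [[0.4794 0.307  0.158 ]
 [0.4748 0.261  0.158 ]] front [[0.4445 0.3096 0.158 ]]
narrow back [[0.4694 0.1953 0.158 ]
 [0.4671 0.1746 0.158 ]]
scene wide tips [[0.4489 0.3011 0.158 ]
 [0.4842 0.3079 0.158 ]]
scene: wide/back right, narrow back [[0.4813 0.2628 0.158 ]
 [0.4711 0.1938 0.158 ]
 [0.4694 0.1703 0.158 ]]
shift mm [-238.5419  318.4292  -68.7109] turn deg [ 0.0042  0.0016 73.1094]
```

```bash
python3 -m handwheel '-20 30 -30 0 0 6 85;-60 80 -50 0 0 16 85;-100 135 -65 0 0 26 85;-140 190 -69 0 0 36 85;-180 240 -69 0 0 46 85;-210 285 -69 0 0 56 85;-230 308 -69 0 0 66 85;-239 318 -69 0 0 73.1 85;-239 318 -69 0 0 73.1 85;-239 318 -69 0 0 73.1 85'; python3 - <<'E'
from h import *
w=Cam("wrist"); cv2.imwrite("pics/w1.png",w.im); o,p,Rt=pose(); print(o["clock"],p,o["orientation"],o["joints"])
print(w.proj([[.460,.285,.158],[.4553,.233,.09],[.4641,.3301,.09]]))
E
```

```text
clock: 1.75
tcp_pos: [0.4578, 0.2859, 0.3003]
orientation: [-3.138, 0.135, 0.0]
contact_force: [0.3, 0.8, 0.6]
grip_width: 0.0851
1.8 [0.4577 0.2861 0.3003] [-3.1383  0.1347  0.0004] [-1.0055  0.1932  0.388   1.8155 -0.0802  1.1481 -0.6767]
[[328.5412 228.2367]
 [327.6124 259.0907]
 [328.3609 166.0813]]
```

View pics/w1.png

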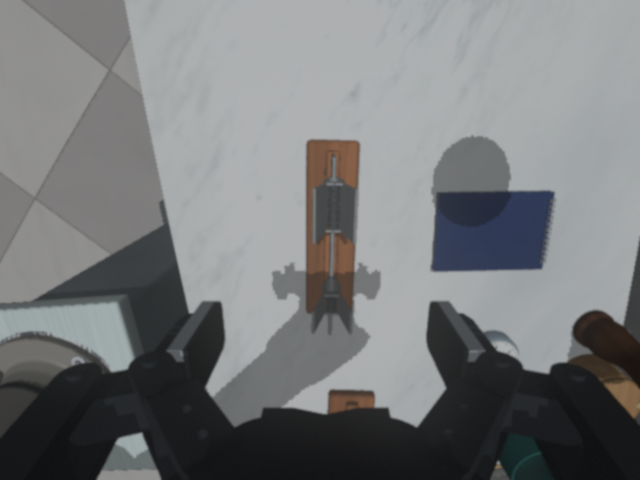

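The wide clip's handles are at about (315-356, 183-240) in the wrist image. The strip runs vertically near column 333, so the yaw is nearly right. Zooming in.

```bash
python3 - <<'E'
from h import *
w=Cam("wrist"); crop(w,285,130,95,115,6,"pics/w1a.png"); crop(w,285,230,95,110,6,"pics/w1b.png")
E
```

```text
(no output)
```

View pics/w1a.png

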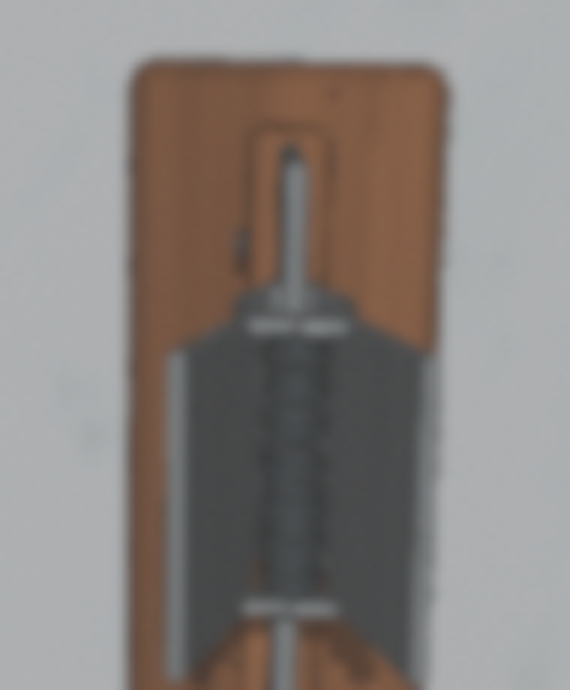

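View pics/w1b.png

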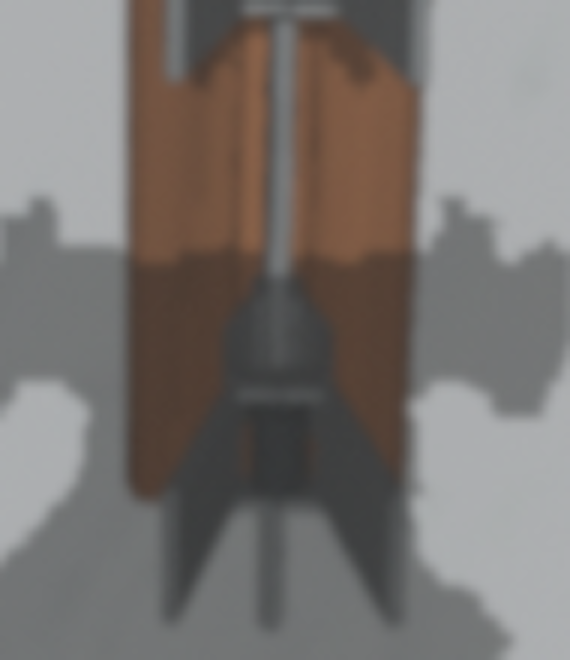

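```bash
python3 - <<'E'
from h import *
w=Cam("wrist")
T=lambda pts: S(285,130,6,pts)
U=lambda pts: S(285,230,6,pts)
h=w.onz(T([(168,350),(436,350),(166,684),(425,686)]),.158); print("wide handle corners\n",h,"\ncentre",h.mean(0))
d=(h[0]+h[1]-h[2]-h[3]); print("yaw",np.arctan2(-d[0],d[1]))
n=w.onz(U([(162,622),(402,624)]),.158); print("narrow",n)
s=w.onz(np.r_[T([(293,150)]),U([(270,625)])],.09); d=s[0]-s[1]; print("strip",s,s.mean(0),np.linalg.norm(d),np.arctan2(-d[0],d[1]))
E
```

```text
wide handle corners
 [[0.4498 0.3199 0.158 ]
 [0.4859 0.3168 0.158 ]
 [0.4451 0.2728 0.158 ]
 [0.4815 0.2694 0.158 ]] 
centre [0.4656 0.2947 0.158 ]
yaw -0.09653320353927367
narrow [[0.4361 0.1865 0.158 ]
 [0.4729 0.183  0.158 ]]
strip [[0.4699 0.3408 0.09  ]
 [0.4499 0.1423 0.09  ]] [0.4599 0.2415 0.09  ] 0.1994858826130519 -0.1002202538517113
```

Strip length and yaw check out, but the wrist camera and the fixed cameras disagree by 8-10 mm in y. I'll cross-check with the pad corners and with the fingers as the fixed cameras see them.

```bash
python3 - <<'E'
from h import *
for n in ("scene","side","wrist"):
    c=Cam(n); hsv=cv2.cvtColor(c.im,cv2.COLOR_BGR2HSV)
    m=cv2.inRange(hsv,(105,110,20),(130,255,255))
    ct=max(cv2.findContours(m,cv2.RETR_EXTERNAL,cv2.CHAIN_APPROX_NONE)[0],key=cv2.contourArea)
    ap=cv2.approxPolyDP(ct,4,True).reshape(-1,2); print(n,ap.tolist()); print(c.onz(ap,.014),c.c)
    if n!="wrist":
        o,p,Rt=pose(); 
        q=c.proj([p,p+[0.04,0,0],p-[.04,0,0],[.4656,.2947,.158],[.4599,.2415,.09]]);print(q)
        im=c.im.copy()
        for k in q: cv2.drawMarker(im,tuple(int(v) for v in np.round(k)),(0,0,255),cv2.MARKER_CROSS,4)
        x0,y0=int(q[0][0])-70,int(q[0][1])-60
        x0=max(x0,0);y0=max(y0,0)
        cv2.imwrite(f"pics/{n}1.png",cv2.resize(im[y0:y0+150,x0:x0+150],None,fx=4,fy=4,interpolation=cv2.INTER_CUBIC))
E
```

```text
scene [[18, 324]]
[[-0.0445  0.2042  0.014 ]] [ 0.2104 -0.6236  0.777 ]
[[204.3491 124.9754]
 [221.7389 120.4699]
 [186.5317 129.6473]
 [214.8296 176.881 ]
 [224.3526 212.4082]]
side [[308, 212], [275, 197], [238, 232], [272, 250]]
[[0.729  0.1669 0.014 ]
 [0.732  0.2579 0.014 ]
 [0.5978 0.2651 0.014 ]
 [0.5924 0.1727 0.014 ]] [-0.0092 -0.2856  0.8628]
[[160.7377 160.9999]
 [176.669  148.0756]
 [144.0112 174.6254]
 [175.2251 217.0979]
 [201.1714 254.2903]]
wrist [[551, 194], [512, 193], [499, 215], [469, 231], [484, 230], [489, 239], [479, 239], [488, 247], [494, 237], [502, 246], [510, 244], [511, 250], [526, 235], [532, 237], [531, 229], [540, 229], [542, 218], [538, 217], [539, 226], [530, 224]]
[[0.739  0.2663 0.014 ]
 [0.6888 0.2715 0.014 ]
 [0.6739 0.2447 0.014 ]
 [0.6361 0.2269 0.014 ]
 [0.6555 0.2266 0.014 ]
 [0.6626 0.214  0.014 ]
 [0.6495 0.2151 0.014 ]
 [0.6618 0.2032 0.014 ]
 [0.669  0.2161 0.014 ]
 [0.6802 0.2029 0.014 ]
 [0.6906 0.2048 0.014 ]
 [0.6925 0.1964 0.014 ]
 [0.7109 0.2152 0.014 ]
 [0.7191 0.2118 0.014 ]
 [0.7169 0.2227 0.014 ]
 [0.7288 0.2217 0.014 ]
 [0.7301 0.2361 0.014 ]
 [0.7247 0.2379 0.014 ]
 [0.7271 0.2258 0.014 ]
 [0.715  0.2295 0.014 ]] [0.4642 0.3607 0.4424]
```

View pics/scene1.png

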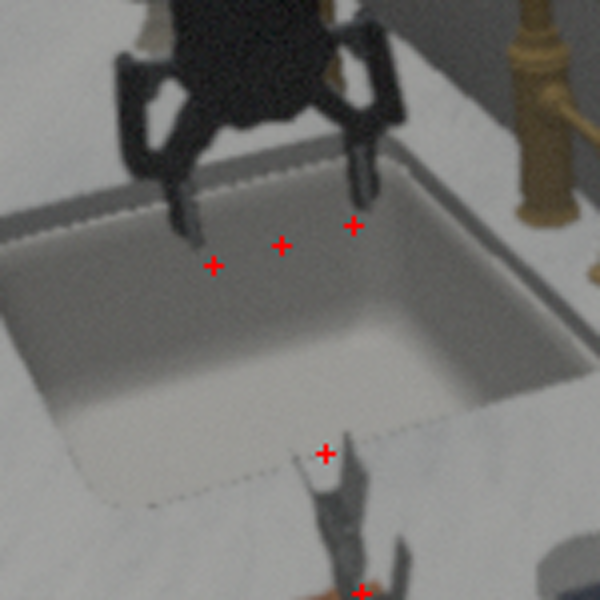

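View pics/side1.png

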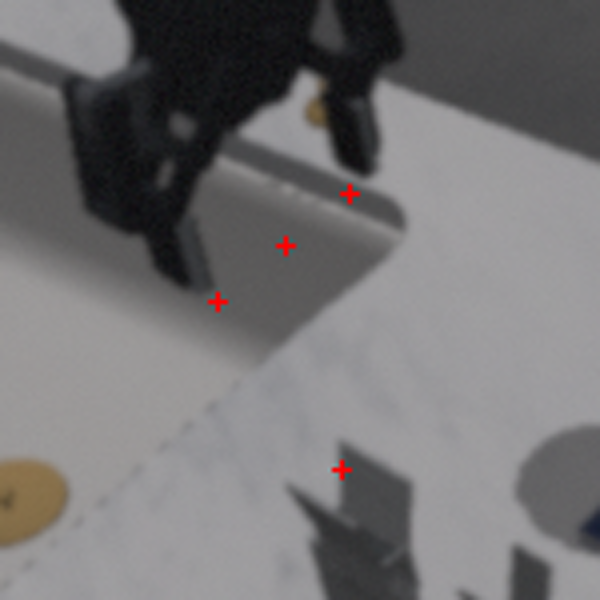

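```bash
python3 - <<'E'
from h import *
o,p,Rt=pose()
for n in ("scene","side"):
    c=Cam(n); q0=c.proj([p])[0]; x0,y0=max(int(q0[0])-70,0),max(int(q0[1])-60,0)
    # expected finger end corners: inner face x=+-0.0428, y=+-.011, 13mm back
    P=[p+Rt.apply([sx*.0428,sy*.011,-.013]) for sx in(-1,1) for sy in (-1,1)]
    q=c.proj(P); print(n,(q-[x0,y0])*4)
    im=cv2.resize(c.im[y0:y0+75,x0:x0+120],None,fx=6,fy=6,interpolation=cv2.INTER_CUBIC)
    for k in q: cv2.drawMarker(im,tuple(int(v) for v in np.round((k-[x0,y0]+.5)*6-.5)),(0,0,255),cv2.MARKER_CROSS,9)
    cv2.imwrite(f"pics/{n}2.png",im)
w=Cam("wrist")
P=[p+Rt.apply([sx*.0428,sy*.011,-.013]) for sx in(-1,1) for sy in (-1,1)]
q=w.proj(P); print(q)
im=w.im.copy()
for k in q: cv2.drawMarker(im,tuple(int(v) for v in np.round(k)),(0,0,255),cv2.MARKER_CROSS,6)
cv2.imwrite("pics/w2.png",cv2.resize(im[260:420,130:530],None,fx=2,fy=2))
E
```

```text
scene [[195.2851 230.4042]
 [204.2068 247.9245]
 [350.1714 197.6337]
 [361.4101 214.2584]]
side [[179.4268 263.7999]
 [216.3031 284.4796]
 [334.3526 157.7513]
 [371.1064 176.288 ]]
[[220.7143 298.4583]
 [225.4697 345.1341]
 [431.0136 298.5597]
 [426.1649 345.2346]]
```

View pics/scene2.png

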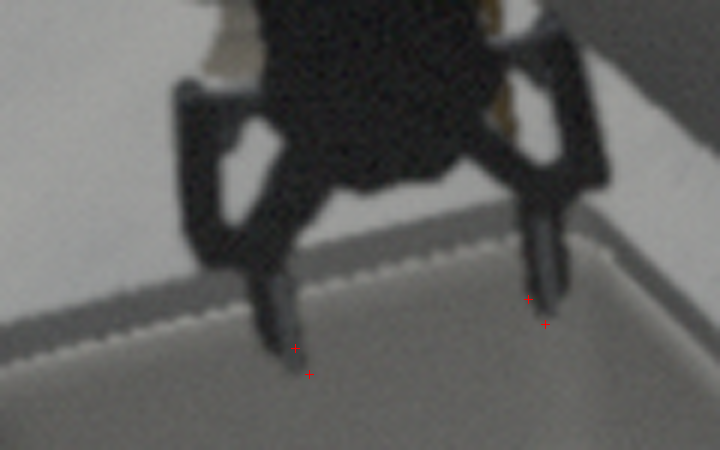

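View pics/side2.png

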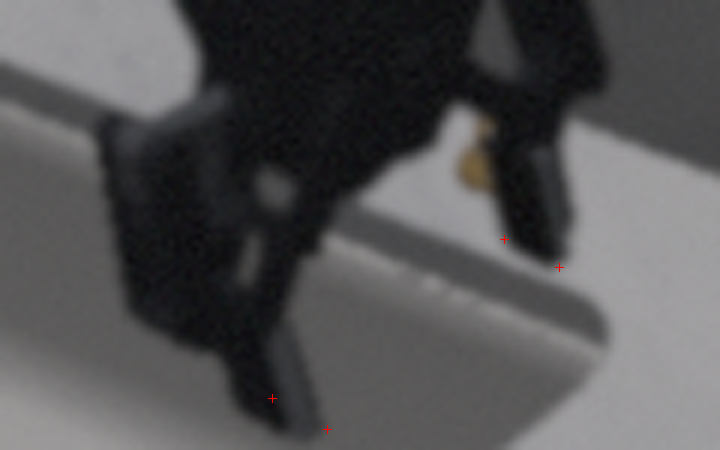

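View pics/w2.png

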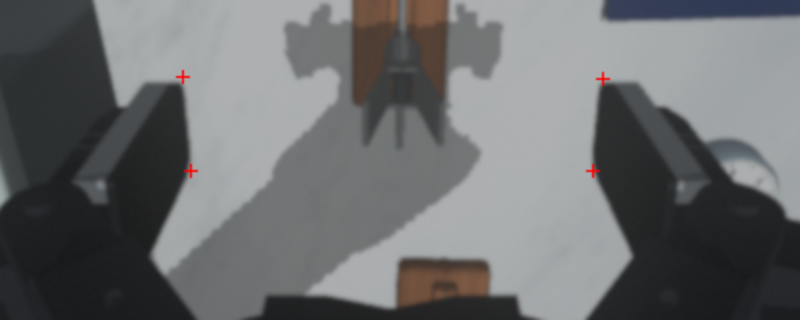

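```bash
python3 - <<'E'
from h import *
a=Cam("scene");b=Cam("side");w=Cam("wrist")
print("scene foot FL, NL, NR",a.onz(S(190,160,5,[(84,278),(203,560),(328,515)]),.016))
print("side  foot FL, NL, NR",b.onz(S(145,195,4.6,[(73,318),(443,572),(536,482)]),.016))
print("wrist foot FL FR",w.onz(S(285,130,6,[(130,58),(450,62)]),.016))
print("expected from strip wrist", )
# pad corners
print("pad scene",a.onz([(274,211),(290,236),(340,218)],.014))
print("pad wrist",w.onz([(436,191),(553,191),(433,270),(541,268)],.014))
# card foot seen by wrist
print("card foot wrist far edge",w.onz([(329,391),(374,391)],.018))
E
```

```text
scene foot FL, NL, NR [[0.4415 0.3473 0.016 ]
 [0.4176 0.1239 0.016 ]
 [0.4793 0.1224 0.016 ]]
side  foot FL, NL, NR [[0.441  0.348  0.016 ]
 [0.4162 0.1253 0.016 ]
 [0.4736 0.1185 0.016 ]]
wrist foot FL FR [[0.4418 0.3555 0.016 ]
 [0.5039 0.3493 0.016 ]]
expected from strip wrist
pad scene [[0.6034 0.2772 0.014 ]
 [0.5936 0.1674 0.014 ]
 [0.7381 0.166  0.014 ]]
pad wrist [[0.5941 0.2808 0.014 ]
 [0.7416 0.2687 0.014 ]
 [0.5904 0.1766 0.014 ]
 [0.7355 0.166  0.014 ]]
card foot wrist far edge [[ 0.4381  0.0002  0.018 ]
 [ 0.5039 -0.0058  0.018 ]]
```

Things are in the same place in x, but the y estimates depend on the assumed height. I'll triangulate shared features across all three cameras with height left free.

```bash
python3 - <<'E'
from h import *
a=Cam("scene");b=Cam("side");w=Cam("wrist")
def multi(obs):
    A=np.zeros((3,3));y=np.zeros(3)
    L=[(c,c.ray([uv])[0]) for c,uv in obs]
    for c,d in L:
        M=np.eye(3)-np.outer(d,d); A+=M; y+=M@c.c
    X=np.linalg.solve(A,y); return X,[round(float(np.linalg.norm((np.eye(3)-np.outer(d,d))@(X-c.c)))*1e3,1) for c,d in L]
W=lambda p:S(285,130,6,[p])[0]; A=lambda p:S(190,160,5,[p])[0]; B=lambda p:S(145,195,4.6,[p])[0]
F={"footFL .016":dict(a=A((84,278)),b=B((73,318)),w=W((130,58))),
"strip far .09":dict(b=B((105,188)),w=W((290,145))),
"back handle FL .158":dict(a=A((153,62)),b=B((140,72)),w=W((436,350))),
"back handle FR .158":dict(a=A((182,110)),b=B((220,120)),w=W((425,686))),
"front handle FL .158":dict(a=A((88,90)),b=B((78,122)),w=W((168,350))),
"pad nearleft":dict(a=(274,211),b=(238,232),w=(436,191)),
"pad nearright":dict(a=(290,236),b=(272,250),w=(433,270)),
"pad farright":dict(a=(340,218),b=(308,212),w=(541,268))}
cams=dict(a=a,b=b,w=w)
for k,v in F.items():
    print(k)
    for s in ("ab","bw","aw","abw"):
        o=[(cams[c],v[c]) for c in s if c in v]
        if len(o)==len(s): print("  ",s,*multi(o))
E
```

```text
footFL .016
   ab [0.4419 0.3493 0.0143] [0.1, 0.1]
   bw [0.443  0.3542 0.0094] [1.9, 1.9]
   aw [0.4424 0.3551 0.0101] [0.9, 0.9]
   abw [0.443  0.3542 0.0101] [0.4, 2.0, 1.9]
strip far .09
   bw [0.4708 0.3394 0.0785] [0.3, 0.3]
back handle FL .158
   ab [0.4844 0.3121 0.1537] [1.7, 1.7]
   bw [0.4866 0.3144 0.1488] [0.9, 0.9]
   aw [0.4866 0.3148 0.1534] [0.4, 0.4]
   abw [0.4862 0.3145 0.1516] [1.7, 2.1, 1.0]
back handle FR .158
   ab [0.481  0.2667 0.1532] [2.5, 2.5]
   bw [0.4814 0.2664 0.1505] [1.4, 1.4]
   aw [0.4824 0.267  0.155 ] [0.1, 0.1]
   abw [0.4815 0.2668 0.153 ] [2.2, 2.8, 1.0]
front handle FL .158
   ab [0.454  0.3219 0.1438] [0.3, 0.3]
   bw [0.4502 0.3172 0.149 ] [0.0, 0.0]
   aw [0.4515 0.3167 0.1478] [1.4, 1.4]
   abw [0.4513 0.3172 0.148 ] [1.7, 0.9, 1.1]
pad nearleft
   ab [0.5941 0.2604 0.0251] [3.5, 3.5]
   bw [ 0.6031  0.2757 -0.0007] [4.8, 4.8]
   aw [0.5997 0.2793 0.0113] [4.6, 4.6]
   abw [0.6013 0.276  0.0085] [5.7, 6.6, 6.3]
pad nearright
   ab [0.5987 0.1775 0.0046] [0.4, 0.4]
   bw [0.5927 0.1745 0.0111] [1.5, 1.5]
   aw [0.5944 0.1733 0.0079] [2.1, 2.1]
   abw [0.5945 0.1739 0.009 ] [2.0, 1.6, 2.5]
pad farright
   ab [0.7424 0.1746 0.0029] [3.0, 3.0]
   bw [0.7324 0.1672 0.0141] [2.7, 2.7]
   aw [0.7369 0.1655 0.0139] [1.1, 1.1]
   abw [0.7353 0.1668 0.0128] [3.2, 4.4, 1.4]
```

Triangulation gives heights 5-8 mm below those stated and a clip centre near (0.466, 0.293). I'll descend around the handles with the gripper open, then check before squeezing.

```bash
python3 - <<'E'
from h import *
togo([.466,.293,.122],-.098)
E
```

```text
shift mm [  6.8129  -8.931  178.3001] turn deg [-0.      0.001   0.4634]
```

```bash
python3 -m handwheel '7 -9 30 0 0 0.5 85;7 -9 60 0 0 0.5 85;7 -9 90 0 0 0.5 85;7 -9 120 0 0 0.5 85;7 -9 145 0 0 0.5 85;7 -9 165 0 0 0.5 85;7 -9 178 0 0 0.5 85;7 -9 178 0 0 0.5 85' 25; python3 - <<'E'
from h import *
for n in ("scene","side","wrist"):
    c=Cam(n); o,p,Rt=pose(); q=c.proj([p])[0]
    if n=="wrist": crop(c,230,250,200,150,4,"pics/w3.png"); print(p,o["orientation"],o["clock"])
    else:
        x0,y0=int(q[0])-70,int(q[1])-75; crop(c,x0,y0,130,110,6,f"pics/{n}3.png"); print(n,x0,y0)
E
```

```text
clock: 3.5
tcp_pos: [0.4658, 0.2928, 0.1217]
orientation: [3.137, -0.155, -0.002]
contact_force: [-0.7, 0.8, -0.6]
grip_width: 0.0846
scene 147 114
side 109 155
[0.4667 0.2934 0.1231] [-3.1368  0.1549 -0.0016] 3.65
```

View pics/w3.png

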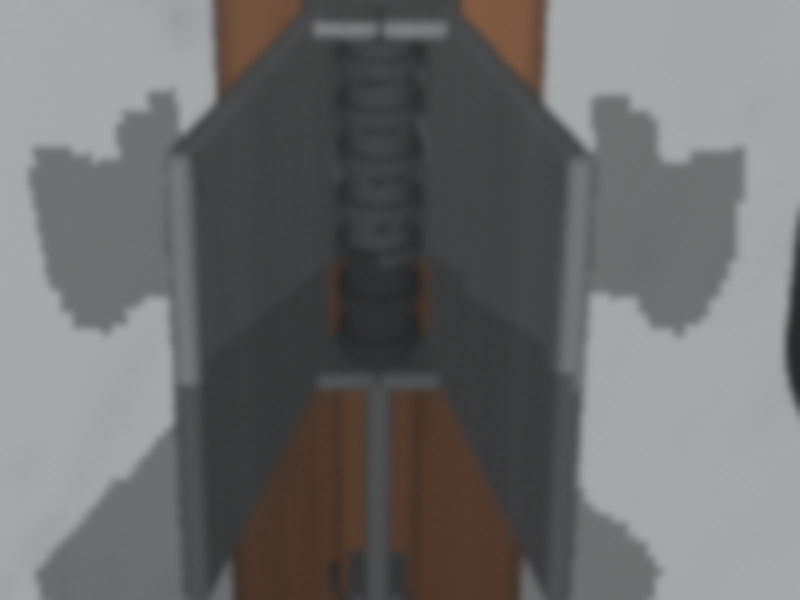

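View pics/scene3.png

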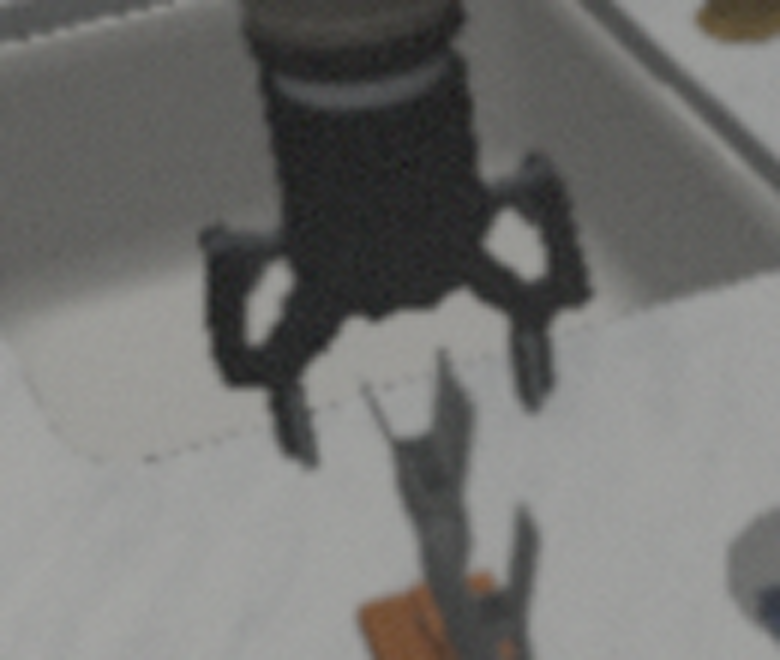

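View pics/side3.png

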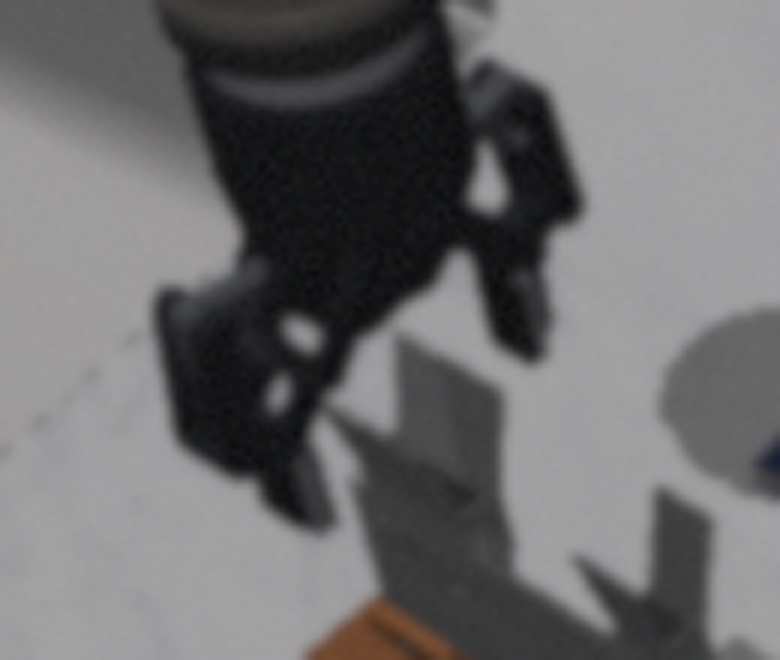

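The wrist view shows the V centred: handles span columns 272-379, midpoint 325.6, with the rows centred near 350. In the scene and side views the fingers straddle the handles. I'll lower 3 mm and squeeze.

```bash
python3 -m handwheel '0 0 1 0 0 0 60;0 0 3 0 0 0 40;0 0 3 0 0 0 28;0 0 3 0 0 0 22;0 0 3 0 0 0 16;0 0 3 0 0 0 12;0 0 3 0 0 0 10;0 0 3 0 0 0 10;0 0 3 0 0 0 10' 25; python3 - <<'E'
from h import *
for n in ("scene","side","wrist"):
    c=Cam(n); o,p,Rt=pose(); q=c.proj([p])[0]
    if n=="wrist": crop(c,230,250,200,150,4,"pics/w4.png"); print(p,o["grip_width"],o["clock"],o["contact_force"])
    else:
        x0,y0=int(q[0])-70,int(q[1])-75; crop(c,x0,y0,130,110,6,f"pics/{n}4.png"); print(n,x0,y0)
E
```

```text
clock: 4.78
tcp_pos: [0.4662, 0.2931, 0.1193]
orientation: [-3.138, 0.155, 0.0]
contact_force: [0.3, 0.2, -0.4]
grip_width: 0.0171
scene 147 115
side 109 156
[0.4662 0.2931 0.1193] 0.016872155839035174 4.925 [ 0.4129  0.351  -0.0855]
```

View pics/w4.png

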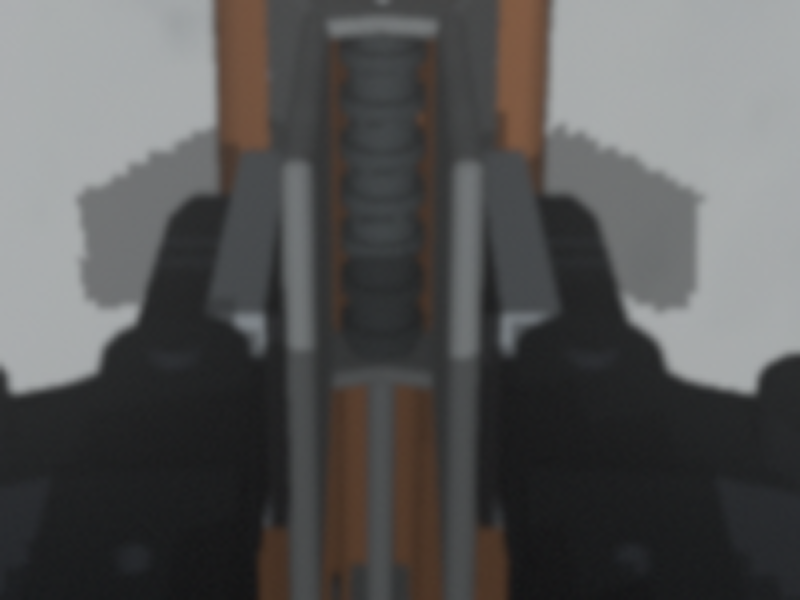

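View pics/scene4.png

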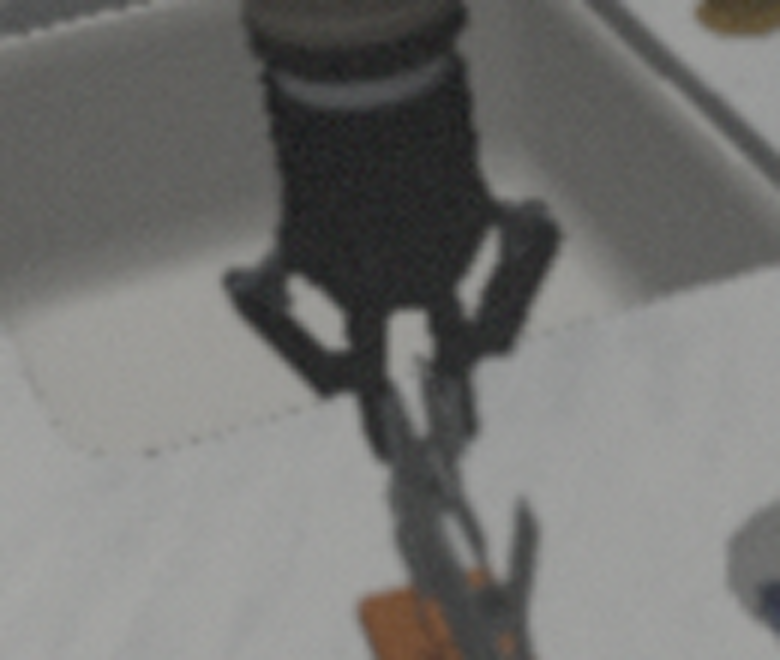

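View pics/side4.png

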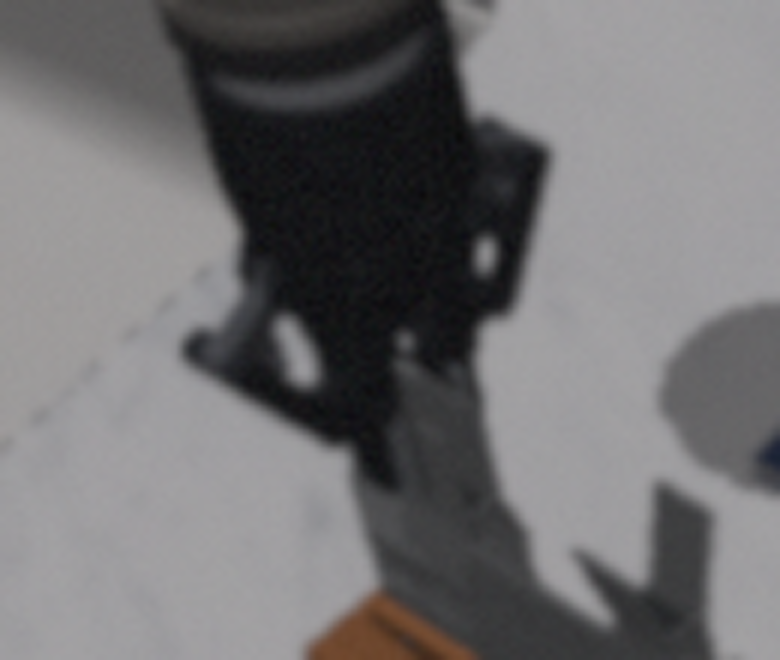

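The handles stand parallel with the gripper reading 17 mm, so the clip is squeezed to its stop. Lifting straight up.

```bash
python3 -m handwheel '0 0 -4 0 0 0 10;0 0 -12 0 0 0 10;0 0 -22 0 0 0 10;0 0 -32 0 0 0 10;0 0 -42 0 0 0 10;0 0 -54 0 0 0 10;0 0 -66 0 0 0 10;0 0 -78 0 0 0 10;0 0 -90 0 0 0 10;0 0 -98 0 0 0 10;0 0 -102 0 0 0 10;0 0 -102 0 0 0 10' 25; python3 - <<'E'
from h import *
for n in ("scene","side","wrist"):
    c=Cam(n); o,p,Rt=pose(); q=c.proj([p])[0]
    if n=="wrist": cv2.imwrite("pics/w5.png",c.im); print(p,o["grip_width"],o["clock"],o["contact_force"])
    else:
        x0,y0=int(q[0])-60,int(q[1])-65; crop(c,x0,y0,130,120,5,f"pics/{n}5.png"); print(n,x0,y0)
togo([.4675,-.08,.222],-.122)
E
```

```text
clock: 6.42
tcp_pos: [0.4661, 0.2931, 0.2214]
orientation: [-3.138, 0.155, -0.0]
contact_force: [0.2, 0.1, -1.4]
grip_width: 0.0172
scene 151 89
side 109 127
[0.4659 0.293  0.2209] 0.016918101068226287 6.575 [-0.1407 -0.3195 -0.7568]
shift mm [ 38.2319 371.0245  -0.9225] turn deg [0.036  0.0306 1.3486]
```

View pics/w5.png

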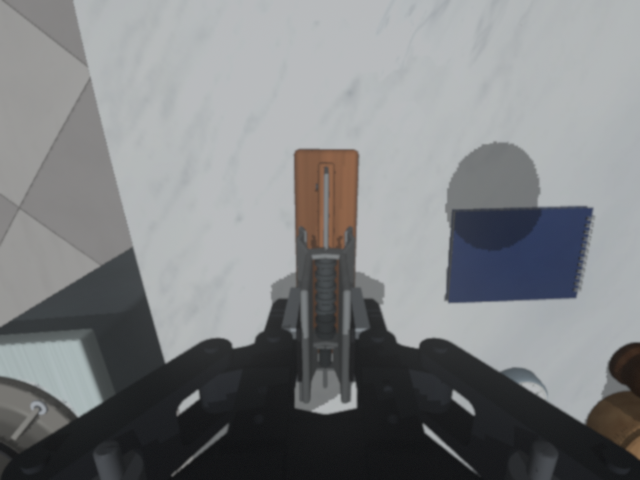

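View pics/scene5.png

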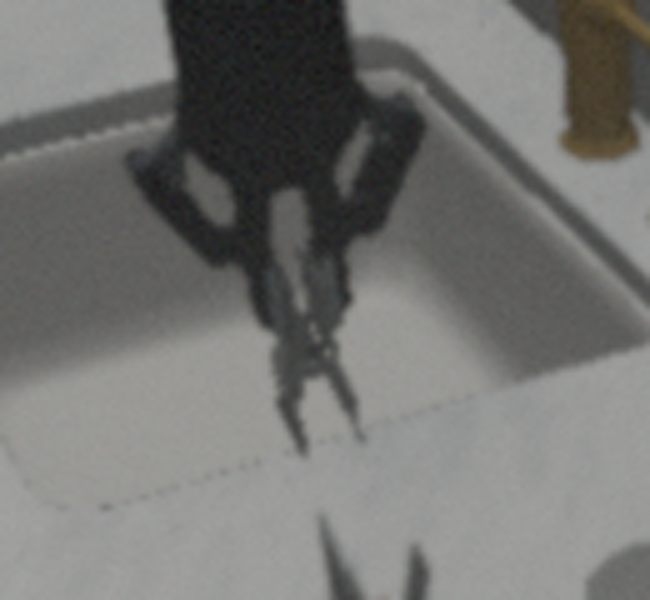

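View pics/side5.png

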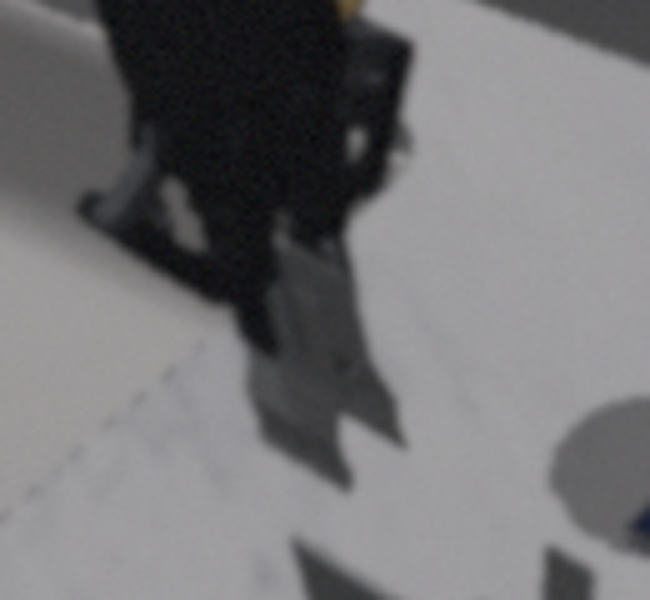

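The clip is off its rail with the jaws open. Next I'll raise it to clear the narrow clip and swing to a hover over the card.

```bash
python3 - <<'E'
from h import *
togo([.4615,-.080,.255],-.122)
E
```

```text
shift mm [ 32.2431 371.6348 -33.9189] turn deg [0.036  0.0306 1.3486]
```

```bash
python3 -m handwheel '1 4 -15 0 0 0 10;3 18 -28 0 0 0.1 10;5 48 -34 0 0 0.2 10;8 90 -34 0 0 0.3 10;12 135 -34 0 0 0.5 10;16 180 -34 0 0 0.7 10;20 225 -34 0 0 0.9 10;24 270 -34 0 0 1.1 10;28 312 -34 0 0 1.2 10;31 345 -34 0 0 1.3 10;32 364 -34 0 0 1.3 10;32 372 -34 0 0 1.3 10' 25
python3 -m handwheel '0 0 0 0 0 0 10;0 0 0 0 0 0 10;0 0 0 0 0 0 10' 25; python3 - <<'E'
from h import *
for n in ("scene","side","wrist"):
    c=Cam(n); o,p,Rt=pose(); q=c.proj([p])[0]
    if n=="wrist": cv2.imwrite("pics/w6.png",c.im); print(p,o["orientation"],o["grip_width"],o["clock"],o["contact_force"])
    else:
        x0,y0=int(q[0])-60,int(q[1])-50; crop(c,x0,y0,130,120,5,f"pics/{n}6.png"); print(n,x0,y0)
E
```

```text
clock: 8.07
tcp_pos: [0.46, -0.0829, 0.2555]
orientation: [-3.135, 0.197, 0.0]
contact_force: [-0.7, 0.2, -0.8]
grip_width: 0.0171
clock: 8.45
tcp_pos: [0.4615, -0.0794, 0.2552]
orientation: [-3.136, 0.188, 0.0]
contact_force: [0.2, -0.1, -0.4]
grip_width: 0.0172
scene 223 187
side 296 214
[ 0.4615 -0.0798  0.2552] [ 3.1359 -0.1889 -0.0002] 0.017177591268358525 8.6 [-0.0408  0.511  -1.1839]
```

View pics/w6.png

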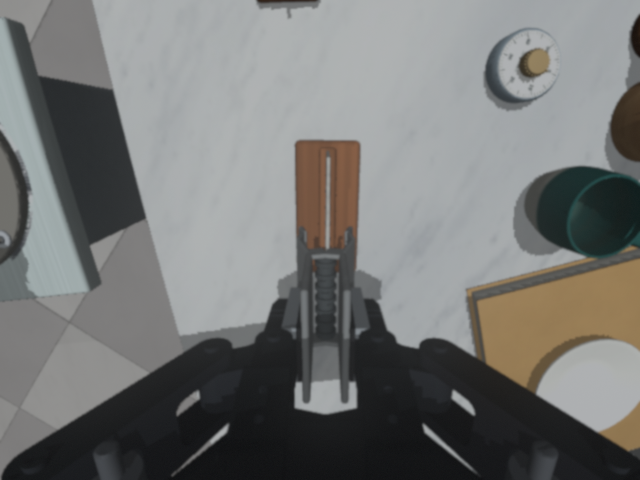

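View pics/scene6.png

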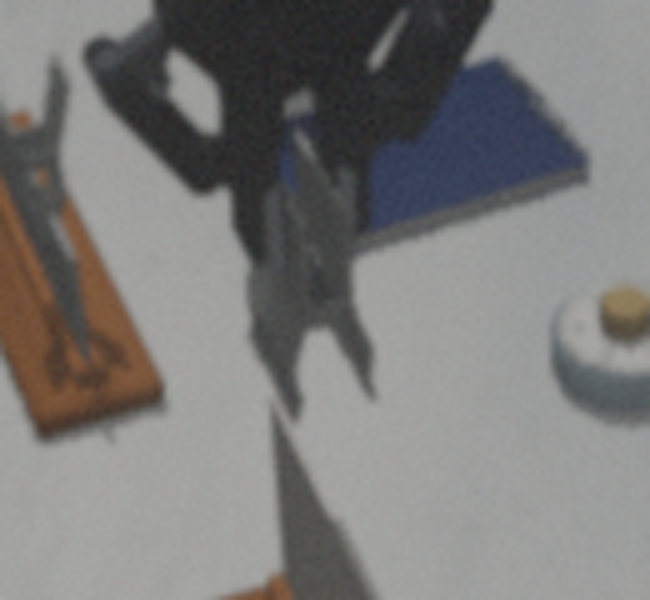

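View pics/side6.png

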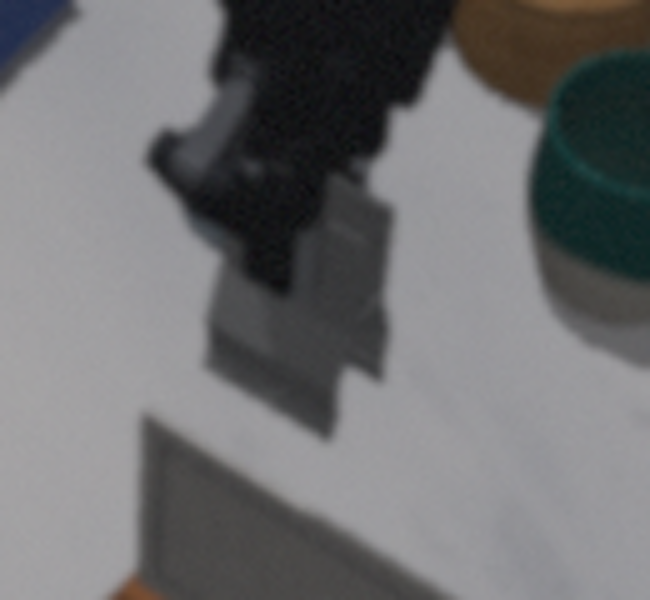

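The wrist view shows the card's edge near column 328, just right of the clip's middle plane near 325. I'll measure the edge line, using the strip in the previous frame, where the clip was known to be centred, as the reference.

```bash
python3 - <<'E'
import cv2
a=cv2.imread("pics/w5.png");b=cv2.imread("pics/w6.png")
f=lambda i:cv2.resize(i[140:270,285:370],None,fx=4.6,fy=4.6,interpolation=cv2.INTER_CUBIC)
cv2.imwrite("pics/cmp.png",cv2.hconcat([f(a),f(b)]))
E
```

```text
(no output)
```

View pics/cmp.png

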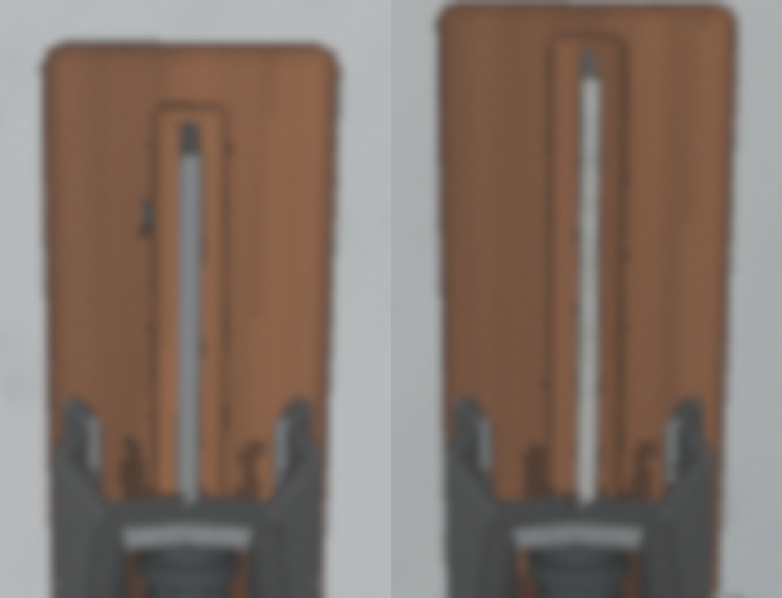

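```bash
python3 - <<'E'
from h import *
w=Cam("wrist"); o,p,Rt=pose()
# card edge bright run per row -> centre
g=w.im[:,:,:].astype(float)
hsv=cv2.cvtColor(w.im,cv2.COLOR_BGR2HSV)
rows=[];
for v in range(160,246):
    seg=hsv[v,312:345]; m=(seg[:,1]<70)
    xs=np.nonzero(m)[0]
    if len(xs): rows.append((312+xs.mean(),v,len(xs)))
rows=np.array(rows); print(rows[::12])
e=rows[(rows[:,2]<9)][:,:2]
for z in (.135,.128):
    P=w.onz(e,z); t=Rt.inv().apply(P-p)*1e3
    k=np.polyfit(t[:,1],t[:,0],1); print(z,"tool x at y=0:",k[1],"slope rad",k[0],"x at row ends",t[0],t[-1])
far=w.onz(S(285,140,4.6,[(199,77),(199,50)]),.135); print("card far top end",far)
d=np.array([np.sin(.125),np.cos(.125)]); print("centre est",far[0][:2]-.065*d)
E
```

```text
[[328.     160.       5.    ]
 [328.     172.       5.    ]
 [327.5    184.       6.    ]
 [327.5    196.       6.    ]
 [327.5    208.       6.    ]
 [327.5    220.       6.    ]
 [329.8333 232.       6.    ]
 [329.8333 244.       6.    ]]
0.135 tool x at y=0: 1.9962191884396792 slope rad 0.01926665636124475 x at row ends [  1.4249 -56.8686 120.259 ] [  3.0937   8.371  120.2613]
0.128 tool x at y=0: 2.0235978668055083 slope rad 0.019266656361244316 x at row ends [  1.4759 -56.3698 127.2591] [  3.1892  10.6101 127.2614]
card far top end [[ 0.4699 -0.021   0.135 ]
 [ 0.4704 -0.0169  0.135 ]]
centre est [ 0.4618 -0.0855]
```

```bash
python3 - <<'E'
from h import *
w=Cam("wrist")
M=np.array([[1,-.0011,.0003],[.0011,.9566,-.2913],[.0001,.2913,.9566]])  # rows cam axes in tool
c0=np.array([0.0009,-.0751,-.1422])
for e in ([(328.0,160),(327.5,222)],[(328.26,157),(327.6,245)]):
    P=w.onz(e,.135); pc=(P-w.c)@w.Rm.T; t=(pc@M+c0)*1e3; d=t[1]-t[0]; print(t,"slope",d[0]/d[1])
    dw=P[0]-P[1]; print("card yaw world",np.arctan2(-dw[0],dw[1]))
yaws=[];ps=[]
for i in range(3):
    o,p,Rt=pose(); X=Rt.apply([1,0,0]); yaws.append(np.arctan2(X[1],X[0])); ps.append(p)
print(yaws,ps[0]); X=Rt.apply([1,0,0])
togo([.4615+.001,-.0865,.2],-.122)
E
```

```text
[[  2.8791 -56.5357 120.2273]
 [  2.6477  -9.844  120.2542]] slope -0.004956000498357111
card yaw world -0.12546714311196416
[[  3.062  -58.6857 120.226 ]
 [  2.7807   8.706  120.2648]] slope -0.004172706927219535
card yaw world -0.12468388964413762
[np.float64(-0.12064725537252392), np.float64(-0.12064725537252392), np.float64(-0.12064725537252392)] [ 0.4615 -0.08    0.2553]
shift mm [ 1.8056  6.3461 55.263 ] turn deg [0.0029 0.003  0.0775]
```

```bash
python3 -m handwheel '1.5 6.5 6 0 0 0.2 10;1.5 6.5 20 0 0 0.2 10;1.5 6.5 34 0 0 0.2 10;1.5 6.5 46 0 0 0.2 10;1.5 6.5 53 0 0 0.2 10;1.5 6.5 55 0 0 0.2 10;1.5 6.5 55 0 0 0.2 10;1.5 6.5 55 0 0 0.2 10' 25; python3 - <<'E'
from h import *
for n in ("scene","side","wrist"):
    c=Cam(n); o,p,Rt=pose(); q=c.proj([p])[0]
    if n=="wrist": crop(c,265,130,120,140,4.2,"pics/w7.png"); print(p,o["grip_width"],o["clock"],o["contact_force"])
    else:
        x0,y0=int(q[0])-45,int(q[1])-35; crop(c,x0,y0,100,95,6,f"pics/{n}7.png"); print(n,x0,y0)
E
```

```text
clock: 9.7
tcp_pos: [0.4624, -0.0869, 0.2007]
orientation: [-3.135, 0.196, -0.001]
contact_force: [-0.7, 0.1, -1.1]
grip_width: 0.0171
scene 242 227
side 313 253
[ 0.4623 -0.0869  0.2006] 0.01724921320689144 9.85 [-0.2015 -0.2412 -0.4185]
```

View pics/w7.png

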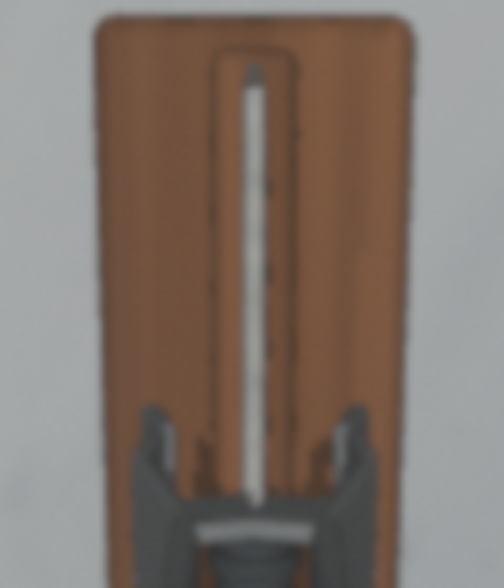

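View pics/scene7.png

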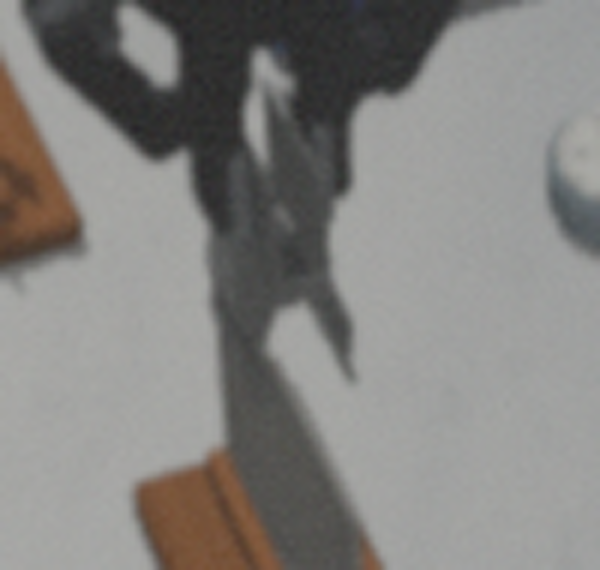

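View pics/side7.png

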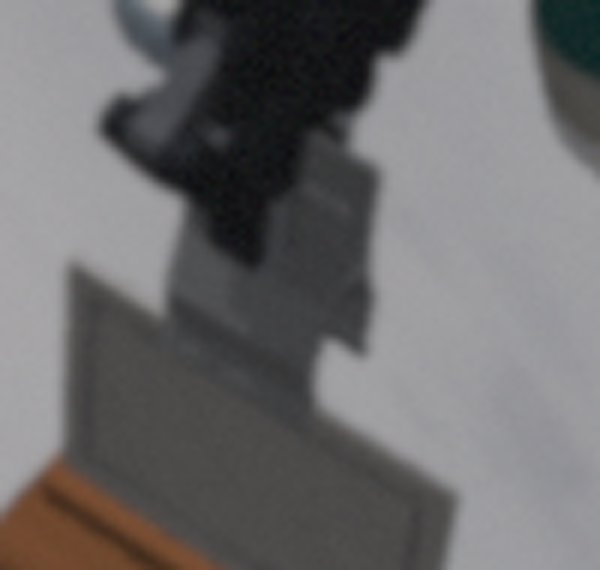

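```bash
python3 - <<'E'
from h import *
b=Cam("side"); a=Cam("scene")
T=lambda p:S(313,253,6,p)
C=b.onz(T([(73,260),(457,494)]),.135); m=C.mean(0); y=(C[0]-C[1]); L=np.linalg.norm(y); y/=L; x=np.array([y[1],-y[0],0])
print("card L",L,m)
J=b.onz(T([(165,318),(312,405),(366,355)]),.149)
print("jaw front left, front right, back right in card frame mm:",[( (j-m)@x*1e3,(j-m)@y*1e3) for j in J])
# where front jaw tips would be for z options
for z in (.14,.149,.155):
    P=[m+x*-.0135+y*s*.024+np.array([0,0,z-.135]) for s in(1,-1)]+[m+x*.0135-y*.024+np.array([0,0,z-.135])]
    print(z,((b.proj(P)-[313,253]+.5)*6-.5))
A=lambda p:S(242,227,6,p)
# scene: corner far-left of card hidden ; print predicted jaw tips for centred clip
E
```

```text
card L 0.12664376342101244 [ 0.4592 -0.0887  0.135 ]
jaw front left, front right, back right in card frame mm: [(np.float64(-9.011326742317562), np.float64(25.933058480905633)), (np.float64(-8.313408490074394), np.float64(-21.436757123519783)), (np.float64(13.855706812397464), np.float64(-24.00118753430058))]
0.14 [[159.867  351.6705]
 [306.6335 441.9509]
 [362.4084 375.0747]]
0.149 [[161.1428 332.3691]
 [309.1073 422.9593]
 [365.2692 355.8671]]
0.155 [[162.0039 319.3329]
 [310.7774 410.1279]
 [367.2001 342.8933]]
```

Clip and card are centred in the wrist view: edge at crop column 254, jaws' midpoint at 254. The side view puts y within about 2 mm. Descending 36 mm.

```bash
python3 -m handwheel '0 0 3 0 0 0 10;0 0 9 0 0 0 10;0 0 15 0 0 0 10;0 0 21 0 0 0 10;0 0 27 0 0 0 10;0 0 32 0 0 0 10;0 0 35 0 0 0 10;0 0 36 0 0 0 10;0 0 36 0 0 0 10;0 0 36 0 0 0 10' 25; python3 - <<'E'
from h import *
for n in ("scene","side","wrist"):
    c=Cam(n); o,p,Rt=pose(); q=c.proj([p])[0]
    if n=="wrist": crop(c,265,130,120,140,4.2,"pics/w8.png"); print(p,o["grip_width"],o["clock"],o["contact_force"])
    else:
        x0,y0=int(q[0])-45,int(q[1])-35; crop(c,x0,y0,90,80,8,f"pics/{n}8.png"); print(n,x0,y0)
E
```

```text
clock: 11.2
tcp_pos: [0.4622, -0.0869, 0.1644]
orientation: [-3.135, 0.196, -0.001]
contact_force: [-0.5, -0.7, -0.4]
grip_width: 0.0167
scene 242 242
side 311 267
[ 0.4622 -0.0869  0.1644] 0.01700714131020247 11.35 [ 0.7249 -0.2686 -1.2425]
```

View pics/w8.png

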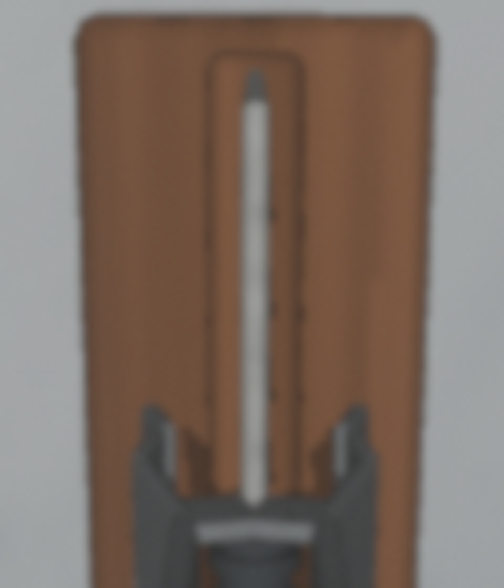

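View pics/scene8.png

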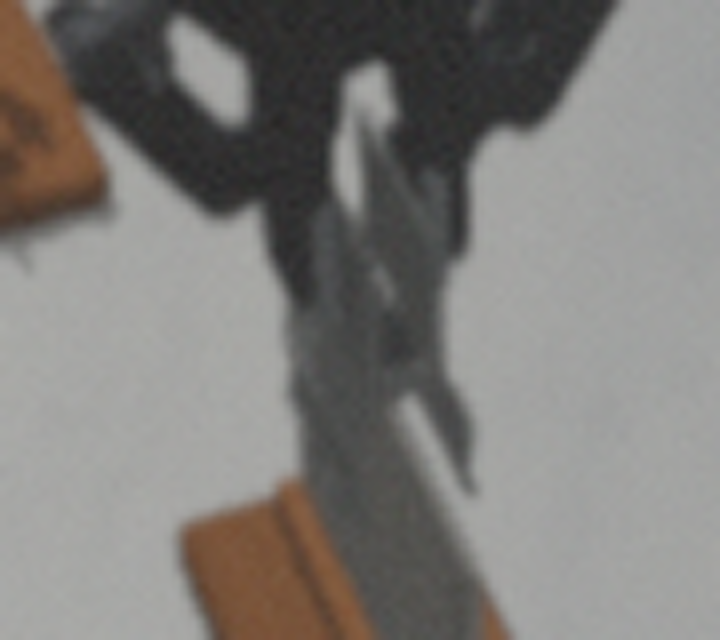

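View pics/side8.png

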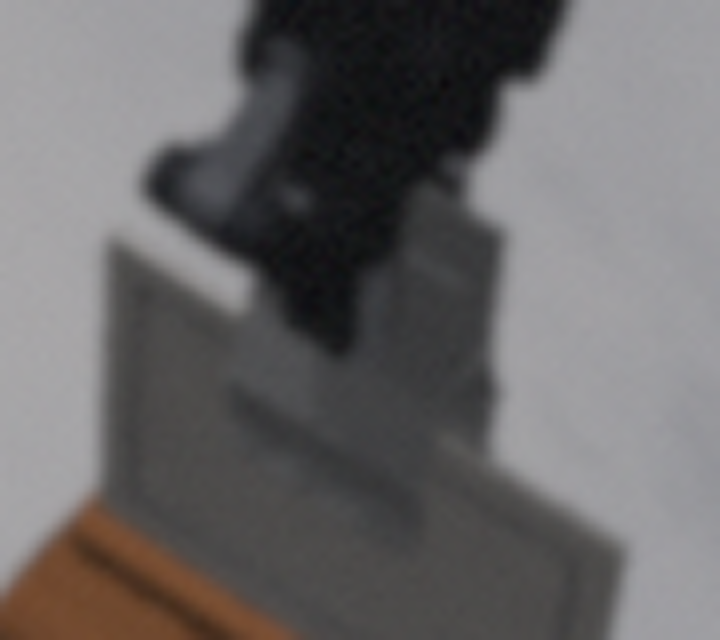

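```bash
python3 - <<'E'
from h import *
a=Cam("scene"); b=Cam("side"); o,p,Rt=pose()
def frame(c,px):
    C=c.onz(px,.135); m=C.mean(0); y=C[0]-C[1]; y/=np.linalg.norm(y); return m,np.array([y[1],-y[0],0]),y
fa=frame(a,S(250,255,5,[(137,60),(260,298)])); fb=frame(b,S(311,267,8,[(107,232),(625,548)]))
names=["back tip -y","front tip +y","front tip -y","back handle top -y","front handle top -y","kink front +y","kink front -y"]
Q=lambda f,dz:[f[0]+f[1]*x+f[2]*y+np.array([0,0,z+dz]) for x,y,z in [(.0135,-.024,-.022),(-.0135,.024,-.022),(-.0135,-.024,-.022),(.009,-.024,.068),(-.009,-.024,.068),(-.011,.024,-.010),(-.011,-.024,-.010)]]
for dz in (0,.006):
  A=(a.proj(Q(fa,dz))-[242,242]+.5)*8-.5; B=(b.proj(Q(fb,dz))-[311,267]+.5)*8-.5
  print(dz)
  for n,u,v in zip(names,A,B): print(n,"scene",u.round(),"side",v.round())
E
```

```text
0
back tip -y scene [472. 500.] side [485. 462.]
front tip +y scene [291. 392.] side [221. 431.]
front tip -y scene [362. 535.] side [412. 550.]
back handle top -y scene [444. 230.] side [511. 214.]
front handle top -y scene [365. 253.] side [458. 275.]
kink front +y scene [299. 354.] side [230. 390.]
kink front -y scene [370. 497.] side [423. 509.]
0.006
back tip -y scene [471. 483.] side [487. 446.]
front tip +y scene [290. 374.] side [222. 415.]
front tip -y scene [361. 518.] side [414. 534.]
back handle top -y scene [443. 210.] side [513. 195.]
front handle top -y scene [364. 234.] side [461. 256.]
kink front +y scene [297. 336.] side [231. 373.]
kink front -y scene [369. 480.] side [425. 493.]
```

The tips and kinks sit where the nominal pose predicts: scene back tip at (473,492) against (472,500), and the side kink at (233,388) against (230,390). The card is centred between the jaws in the wrist view, so I'll do a last settle check and hand in.

```bash
python3 -m handwheel '0 0 0 0 0 0 10;0 0 0 0 0 0 10;0 0 0 0 0 0 10;0 0 0 0 0 0 10' 25; python3 - <<'E'
from h import *
o,p,Rt=pose(); print(p,o["orientation"],np.abs(o["qvel"]).max(),o["grip_width"],o["contact_force"])
print(workorder.hand_in())
E
```

```text
clock: 11.95
tcp_pos: [0.4621, -0.0869, 0.1643]
orientation: [-3.135, 0.196, 0.0]
contact_force: [-0.0, -0.3, -0.7]
grip_width: 0.0176
[ 0.4621 -0.0869  0.1643] [-3.1355  0.1959  0.0001] 0.0018514204643254343 0.01755577698826588 [-0.0212 -0.252  -0.7018]
the job is handed in; nothing more can be done
None
```

I squeezed the wide clip (the left place on the rail) to its stop and lifted it straight off. I carried it over the narrow clip and brought it down over the middle of the card's top edge. I handed in at about 12 s of the 40 s, still holding it open with 25 N, but no verdict comes back.

**Last checks:**
- **Grip:** the opening read about 17 mm, with the handles standing parallel in the pictures. The arm was at rest and the outside force was under 1 N.
- **Across the card:** the wrist view shows the card centred between the jaws to about 1 mm, and square to within about 0.01 rad.
- **Along the edge and in height:** along the edge it is within about 2 mm. Most height checks put the mouth 0–3 mm from the edge height, but two individual features read about 5–6 mm off, in opposite directions. The limit is 10 mm.

**What disagreed:** the wrist camera and the two fixed cameras differed by 8–10 mm in y. Triangulated heights also came out 4–11 mm below the stated ones. I therefore placed the clip relative to the card in the same pictures and did not rely on absolute positions. I did not measure contact between clip and card directly; I saw clear gaps and no rise in force. I did not re-measure the narrow clip, the stand or the other things at the end.

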